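Raise the pot's bail and hang it on the spring balance

TASK

Weigh the steel sample pot: first raise its folded-down wire bail upright while the pot stays standing where it is on the table, then carry the pot by the bail to the spring balance, bring it in from the open side so that both hooks reach through the bail, and hang the bail's bar in them. Lower it gently, feeling the hooks take a good part of the load before you let go, and never push the balance down harder than about 12 N. Leave the pot hanging still and level with the porous stone inside it, and do not tip the pot or disturb the other things.

Things in the scene. Friction and masses are not known exactly. Their poses are not given: they have to be found in the camera images.
- pot: open steel cup, 80 mm diameter, 70 mm high, about 0.55 kg with bail and stone (may differ by a fifth); origin at the centre of its underside, z up. Ears on its +y and -y sides, 62 mm above the origin, carry the pivots of a wire bail (pivot axis along the pot's y), 97 mm wide overall. Folded, the bail sticks out level to the pot's +x
- bail (a joint): angle of the bail about its pivots: 0 = folded down, lying level on its stop lugs toward the pot's +x; 1.57 = upright; stop at 1.72, where it leans just past upright and stays. Light friction (0.01 N m) only: released below upright it falls back
- bail_grip (a point): centre of the bail's straight top bar, 95 mm from the pivot axis. The bar runs along the pot's y: 5 mm wire, 92 mm between the middles of its legs; at its middle a black sleeve 10 mm thick, 30 mm long, that turns stiffly on the wire (0.03 N m), centred on this point: grip it there. Folded, 50 mm are free between sleeve and pot rim
- stand: spring balance stand, fixed to the table. Origin on the table top straight below the middle between its two hooks' troughs; x points from the hooks' tips toward the column (axis at x = 90 mm), z up. Foot plate x -25..125, y -46..46, z 0..10 mm. It is nowhere higher than 25 mm above the troughs' wire axis; nothing lies between the hooks for x below 55 mm. The pot must come in from the tips' side (-x)
- hooks_low (a point): fixed point 200 mm above the stand's origin: where the troughs' wire axis would be at the column's lowest setting. The telescopic column holds it 0 to 25 mm HIGHER than this point; that height is not measured and must be felt or seen. Under load the hooks give downward on a spring, 2500 N/m, 12 mm travel; the column does not give
- hooks_mid (a point): fixed point 212 mm above the stand's origin, midway between the hooks. Hooks: two upturned 6 mm wires at the stand's y = -30 and +30 mm; trough flat 16 mm, centred at x = 0; tip rises 22 mm at x = -20 mm; arm rises 10 mm at x = 18 mm and runs back. The pot's bar, laid along the stand's y and centred, rests with its axis 5.5 mm above the trough's wire axis
- porous_stone: flat beige porous stone, 39 mm diameter, 9 mm thick, lying loose on the pot's inner floor (4 mm above the pot's underside); origin at the centre of its underside
- tin_c: open aluminium moisture tin with soil, 57 mm diameter, 33 mm high; bystander, origin centre of underside
- ring: steel cutting ring, 70 mm diameter, 20 mm high; bystander, origin centre of underside
- weight: brass weight with knob, 29 mm diameter, 50 mm high; bystander, origin centre of underside
- tape: roll of yellow tape lying flat, 91 mm diameter, 24 mm high; bystander, origin centre of underside
- scoop: small metal scoop with black handle, 149 mm long, 46 mm wide, 38 mm high; bystander, origin under its middle
Mind the look-alikes: they are no part of the job. Several things look just like the pot: the one meant starts farthest from the robot's base.

How it is judged:
By the outcome, as a careful person would: the job done as asked, in the order asked, and still so for the second after the job is handed in, with the robot touching nothing.
It also fails if it takes over 72 s, if anything falls off the work surface, if the arm or the gripper's body presses on something with over 40 N, if the wrist force passes 120 N, or if a joint passes its speed limit or range.

ROBOT

A 6-joint arm with a two-finger parallel gripper is mounted at the origin on a cart in front of the work surface, level with it; the furniture and walls round the work are solid. World frame = base frame: x ahead of the robot, y to its left, z up, the work surface at z = 0. Lengths are in m, angles in rad, forces in N, time in s.
With the tool pointing down it reaches from about 0.375 to 0.825 m from the base axis. Payload 5.5 kg.
Tool frame: the origin (TCP) lies midway between the tips of the shut fingers; the grasp point (between the pads) lies 19 mm behind it (bot.pinch_z is the distance from the TCP to the grasp point, in m); z points along the fingers, y is the line along which they close (so a half turn about z gives the same grasp; the last joint's range is limited). The gripper opens to 85 mm and grips with 20 to 120 N. Pads are 22 mm wide; open, the fingers measure 114 mm over their backs; the gripper's body (76 mm by 85 mm) begins 54 mm behind the grasp point. The pads swing forward as they close: fully open they stand 13 mm farther back than shut.
Start: joints at [1.11, 0.314, -0.047, 1.21, 0, 1.571], TCP at [0.267, 0.537, 0.231] pointing down, gripper open.
Joint ranges: [-2.67, 2.67], [-0.69, 1.73], [-1.03, 1.25], [-2.08, 2.16], [-1.42, 1.45], [-3.14, 3.14]. Speed limits (rad/s): [2.39, 2.39, 3.01, 3.14, 3.14, 3.14].

INTERFACE

Orientations are given as a rotation vector (axis times angle).
In Python, from cell import bot, imaging, order gives the robot as it stands.
- The arm moves only by the tool arm_command, never from a script. Its argument "deltas" is a list of rows, each an object with "dp": the shift along the tool's x, y, z in mm, a list of three; "angular": the turn, a rotation vector about the tool's x, y, z in rad, a list of three. A call has 1 to 10 rows; each row is the pose to reach, as a shift and turn from the pose commanded when the call began, along the tool's axes at that moment; what a row does not reach only later rows make up. A row lasts 1/8 s, in which the tool goes at most 62.5 mm and 10.7 degrees, less where a joint would pass 70% of its speed; a pose out of reach is approached as far as the arm can. A call with a gripper value outside its range is refused whole. "hand" is the finger opening in mm, from 0 to 85.4, set as the call begins (left out, the last holds). The fingers move at their own pace and stop on an object; the grip force is fixed at half the most. Time passes only in rows, so rows that repeat a pose let the fingers close. It gives the time, the measured TCP pose, the force, the opening and the grip force at its end, in the units of the state.
- bot.get_state(): the state, without advancing time (a new reading comes with each control period).
- imaging.camera(name): name is "scene" or "top" or "wrist"; returns the picture (480x640x3 uint8, red, green, blue); there is no depth.
- imaging.calibration(name): a dict with "mtx" (3x3 intrinsics, pixels), "D" ([k1, k2, p1, p2, k3] as OpenCV has them; the pictures are not rectified), "pose" (4x4, takes a point from camera to world coordinates); the wrist camera has in their place "T_tool_cam" (4x4, takes a point from camera to tool coordinates, whose origin is the TCP and whose axes are the flange's). Camera axes: x right, y down, z forward; pixel columns grow to the right and rows downward; lengths in m; the calibration is good to about 2 mm. A picture is of the moment at which its call begins: read the wrist's pose just before it. calibration takes no time and is no camera call.
- order.close_job(): hands the job in; it is judged then, once.
The state is a dict: "clock": time; "joints": joint angles; "joint_velocities": joint speeds; "effort": joint torques, N m; "position": TCP position; "eef_rot": TCP orientation; "force": force on the tool from outside, world axes, zero at the start; "moment": the same for the moment, N m; "width": finger opening in m; "finger_force": force on a finger pad.
Only numpy, scipy, OpenCV 4.12 (cv2) and the standard library are available. Lean on these libraries where they do the work, as an engineer would, in place of code of your own. Each camera call takes 0.05 s, during which the arm holds its last target. There are 200 camera calls.

## Working session

There is one attempt and no reset: what is moved stays moved. The work goes in short steps, Python scripts to look and compute and a tool call to move; the robot and the scene stay as the last step left them, time stands still between calls to the robot, and variables do not carry over. Pictures are saved under pics/ and viewed, at most 13 in all, crops included, and the job is handed in when it is done.

Besides the shell and the picture viewer there is one more tool, called after "Request:" as name([rows], argument=value, ...), one row to a line, values as JSON. arm_command: Moves the arm, as the interface text tells. Its arguments: {"type":"object","properties":{"deltas":{"type":"array","items":{"type":"object","properties":{"dp":{"type":"array","items":{"type":"number"}},"angular":{"type":"array","items":{"type":"number"}}}}},"hand":{"type":"number"}},"required":["deltas"]}

```bash
mkdir -p pics; ls
python3 - <<'E'
from cell import bot, imaging
import cv2, numpy as np
np.set_printoptions(precision=4,suppress=True)
print(bot.get_state(), bot.pinch_z)
for n in ("scene","top","wrist"):
    cv2.imwrite(f"pics/{n}0.png", imaging.camera(n)[:,:,::-1]); print(n, imaging.calibration(n))
E
```

```text
pics
{'clock': 0.0, 'joints': array([ 1.11  ,  0.3142, -0.0481,  1.2102,  0.    ,  1.5708]), 'joint_velocities': array([ 0.0002,  0.0011,  0.0005, -0.0003, -0.0009, -0.0001]), 'effort': array([ -0.0009, -53.9592,  33.9752,   0.019 ,  -0.0002,   0.    ]), 'position': array([0.2666, 0.5369, 0.2304]), 'eef_rot': array([-0.7174, -3.0582,  0.0026]), 'force': array([-0.3251, -0.09  , -0.0203]), 'moment': array([0.058 , 0.0122, 0.0254]), 'finger_force': 0.0, 'width': 0.08558443581105293} 0.0187
scene {'mtx': array([[515.5078,   0.    , 319.8577],
       [  0.    , 515.5078, 237.1732],
       [  0.    ,   0.    ,   1.    ]]), 'D': array([-0.0347,  0.    ,  0.    ,  0.    ,  0.    ]), 'pose': array([[ 0.8556, -0.3379,  0.3922,  0.1326],
       [-0.5176, -0.5539,  0.6521, -0.7004],
       [-0.0031, -0.7609, -0.6488,  0.8837],
       [ 0.    ,  0.    ,  0.    ,  1.    ]])}
top {'mtx': array([[504.366 ,   0.    , 316.8966],
       [  0.    , 504.366 , 236.7309],
       [  0.    ,   0.    ,   1.    ]]), 'D': array([-0.0128,  0.    ,  0.    ,  0.    ,  0.    ]), 'pose': array([[-0.155 , -0.9673,  0.2005,  0.3519],
       [-0.9879,  0.1529, -0.0262,  0.0413],
       [-0.0054, -0.2022, -0.9793,  1.1457],
       [ 0.    ,  0.    ,  0.    ,  1.    ]])}
wrist {'mtx': array([[369.5583,   0.    , 318.2553],
       [  0.    , 369.5583, 236.7048],
       [  0.    ,   0.    ,   1.    ]]), 'D': array([0.0209, 0.    , 0.    , 0.    , 0.    ]), 'T_tool_cam': array([[-0.0018, -0.9602, -0.2793,  0.0698],
       [ 1.    , -0.0018, -0.0001, -0.0001],
       [-0.0004, -0.2793,  0.9602, -0.1428],
       [ 0.    ,  0.    ,  0.    ,  1.    ]])}
```

View pics/top0.png

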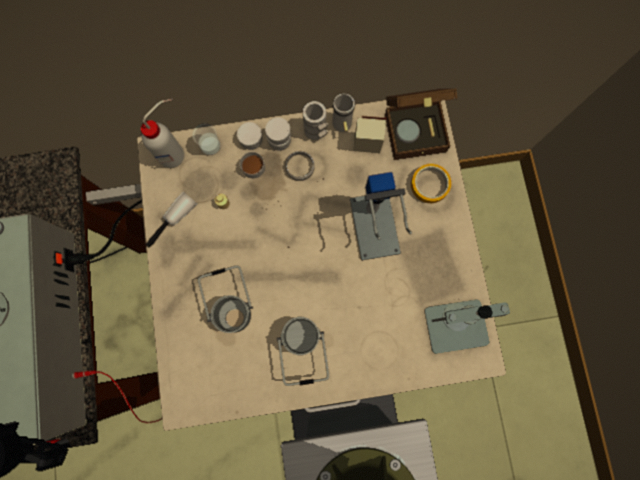

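View pics/scene0.png

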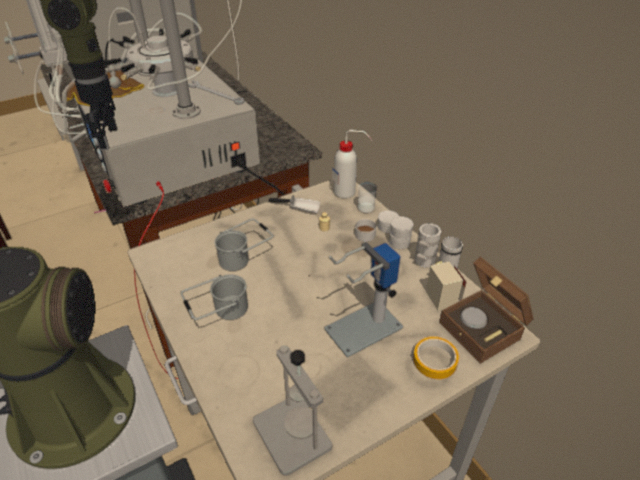

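The top view shows two pots: left at (230,313), with a beige stone and its bail toward (215,272), and the other at (300,335). The stand's foot is at about (375,228), with the hook wires pointing down-image. I'll enlarge these.

Run:
```python
import cv2, numpy as np
t=cv2.imread("pics/top0.png"); s=cv2.imread("pics/scene0.png")
def c(im,x,y,w=100,h=75): return cv2.resize(im[y:y+h,x:x+w],(400,300),interpolation=cv2.INTER_CUBIC)
cv2.imwrite("pics/c1.png",np.vstack([np.hstack([c(t,170,262),c(t,335,170)]),np.hstack([c(s,200,210),c(s,315,240,120,90)])]))
```

```text
(no output)
```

View pics/c1.png

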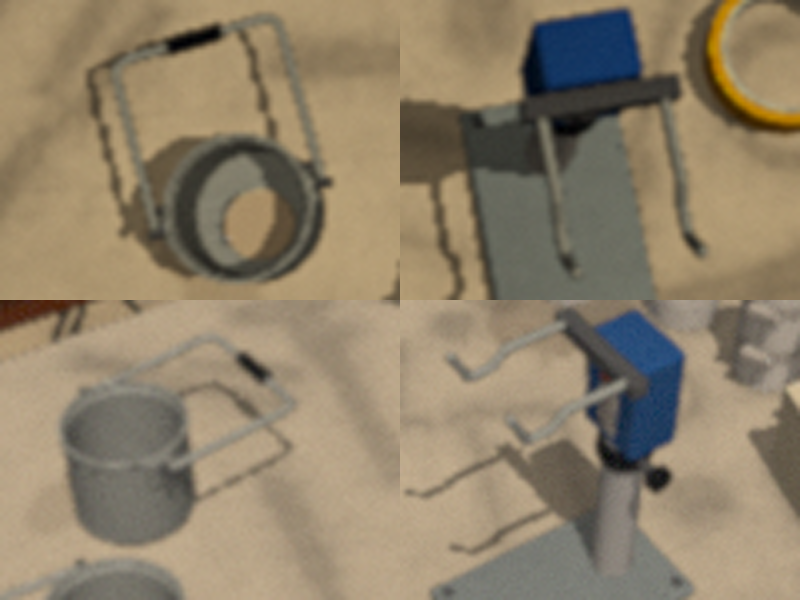

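```bash
cat > h.py <<'E'
from cell import bot, imaging
import cv2, numpy as np
from scipy.spatial.transform import Rotation as R
np.set_printoptions(precision=4,suppress=True)
def ray(n,uv,T=None):
    c=imaging.calibration(n); P=c["pose"] if T is None else T@c["T_tool_cam"]
    p=cv2.undistortPoints(np.array([[uv]],float),c["mtx"],c["D"])[0,0]
    d=P[:3,:3]@np.r_[p,1]; return P[:3,3],d/np.linalg.norm(d)
def tri(rays):
    A=[np.eye(3)-np.outer(d,d) for o,d in rays]
    x=np.linalg.solve(sum(A),sum(a@o for a,(o,d) in zip(A,rays)))
    return x,max(np.linalg.norm(a@(x-o)) for a,(o,d) in zip(A,rays))
def onz(n,uv,z,T=None):
    o,d=ray(n,uv,T); return o+d*(z-o[2])/d[2]
def tool():
    s=bot.get_state(); T=np.eye(4); T[:3,:3]=R.from_rotvec(s["eef_rot"]).as_matrix(); T[:3,3]=s["position"]; return T
def proj(n,X,T=None):
    c=imaging.calibration(n); P=np.linalg.inv(c["pose"] if T is None else T@c["T_tool_cam"])
    return cv2.projectPoints(np.atleast_2d(X).astype(float),cv2.Rodrigues(P[:3,:3])[0],P[:3,3],c["mtx"],c["D"])[0][:,0]
E
python3 - <<'E'
from h import *
pts=dict(sleeve=((218.5,271.75),(263.75,226.5)),earL=((208.75,318.25),(221.25,233.25)),earR=((250.5,307.5),(244.5,250.75)),
 cL=((199.25,277.5),(252,219.25)),cR=((239.5,267),(273.25,236)),tipA=((377.75,237.5),(330.6,257.4)),tipB=((410,232.5),(348.6,276)),
 rootA=((371.25,198.75),(363.6,244.8)),rootB=((402.5,195),(385.8,265.2)))
r={}
for k,(a,b) in pts.items():
    x,e=tri([ray("top",a),ray("scene",b)]); r[k]=x; print(k,x,round(e,4))
for q in [(352,199),(361,259),(400,252)]: print(onz("top",q,.01))
for q in [(325,327),(353,351),(402,322)]: print(onz("scene",q,.01))
pv=(onz("top",pts['earL'][0],.062)+onz("top",pts['earR'][0],.062))/2
g=onz("top",pts['sleeve'][0],.062);print("pot",pv,"grip",g,np.linalg.norm(g-pv),np.degrees(np.arctan2(*(g-pv)[1::-1])))
E
```

```text
sleeve [0.5304 0.2351 0.0616] 0.0003
earL [0.432  0.2686 0.0591] 0.0032
earR [0.4462 0.1751 0.0639] 0.0029
cL [0.5218 0.2791 0.0595] 0.0033
cR [0.5335 0.1886 0.0624] 0.0003
tipA [ 0.5212 -0.0953  0.2207] 0.001
tipB [ 0.5211 -0.1564  0.2228] 0.0007
rootA [ 0.5971 -0.0966  0.219 ] 0.0015
rootB [ 0.6003 -0.1597  0.2122] 0.002
[ 0.6606 -0.0839  0.01  ]
[ 0.5177 -0.0802  0.01  ]
[ 0.5197 -0.171   0.01  ]
[ 0.5146 -0.0852  0.01  ]
[ 0.5308 -0.1699  0.01  ]
[ 0.666  -0.1611  0.01  ]
pot [0.4392 0.2217 0.062 ] grip [0.5306 0.2349 0.062 ] 0.09235435190516837 8.25234283255851
```

```bash
cat >> h.py <<'E'
def plan(xyz, yaw, T=None):
    """deltas (mm, rad) to a down-pointing TCP pose whose tool y axis has heading yaw (mod pi)"""
    T=tool() if T is None else T
    c=[]
    for a in (yaw,yaw+np.pi):
        y=np.array([np.cos(a),np.sin(a),0]); z=np.array([0,0,-1.]); x=np.cross(y,z)
        c.append(R.from_matrix(T[:3,:3].T@np.column_stack([x,y,z])).as_rotvec())
    print("dp",T[:3,:3].T@(np.array(xyz)-T[:3,3])*1e3,"ang",*c)
E
python3 - <<'E'
from h import *
T=tool(); print(T)
plan((.5305,.235,.13),np.radians(8.2))
E
```

```text
[[-0.8957  0.4447 -0.0006  0.2666]
 [ 0.4447  0.8957 -0.0012  0.537 ]
 [ 0.     -0.0013 -1.      0.2306]
 [ 0.      0.      0.      1.    ]]
dp [-370.688  -153.0203  100.8316] ang [-0.0012  0.0006  0.9668] [-0.0007 -0.0014 -2.1748]
```

Request:
arm_command([
  {"dp": [-15,-6,0],"angular": [0,0,0.04]},
  {"dp": [-45,-18,5],"angular": [0,0,0.12]},
  {"dp": [-89,-37,12],"angular": [0,0,0.23]},
  {"dp": [-139,-57,20],"angular": [0,0,0.36]},
  {"dp": [-191,-79,30],"angular": [0,0,0.5]},
  {"dp": [-243,-100,40],"angular": [0,0,0.63]},
  {"dp": [-292,-121,52],"angular": [0,0,0.76]},
  {"dp": [-333,-138,66],"angular": [0,0,0.87]},
  {"dp": [-359,-148,76],"angular": [0,0,0.94]},
  {"dp": [-370.7,-153,81],"angular": [0,0,0.967]},
], hand=44)

```text
clock: 1.4
position: [0.5313, 0.2333, 0.1496]
eef_rot: [-2.062, -2.37, 0.002]
force: [0.1, 1.5, -0.4]
width: 0.0439
finger_force: 0.0
```

Request:
arm_command([
  {"dp": [0,0,0]},
  {"dp": [0,0,0]},
  {"dp": [0,0,0]},
])

```text
schema error: expected keys dp, angular
```

Run:
```python
from h import *
T=tool(); print(T, bot.get_state()["joints"])
im=imaging.camera("wrist")[:,:,::-1].copy(); np.save("Tw1.npy",T)
cv2.imwrite("pics/w1.png",im)
print(proj("wrist",[[.5305,.235,.062],[.5215,.2795,.062],[.534,.1885,.062],[.438,.221,.07]],T))
```

```text
[[-0.1383  0.9904 -0.0009  0.5313]
 [ 0.9904  0.1383 -0.0006  0.2333]
 [-0.0005 -0.001  -1.      0.1496]
 [ 0.      0.      0.      1.    ]] [ 0.4138  0.3219 -0.226   1.0239 -0.0002  1.8459]
[[316.2285 238.8498]
 [311.4971 168.2886]
 [312.1273 303.9813]
 [167.2827 244.3518]]
```

View pics/w1.png

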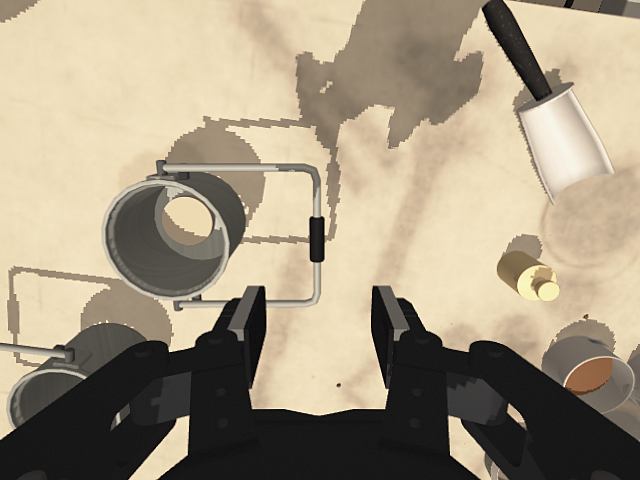

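The sleeve appears at (317,239), where I predicted (316,239). The bar is vertical in the image, so the yaw is aligned and the pot is confirmed. I'll descend and grip.

Request:
arm_command([
  {"dp": [0,0,6],"angular": [0,0,0]},
  {"dp": [0,0,20],"angular": [0,0,0]},
  {"dp": [0,0,40],"angular": [0,0,0]},
  {"dp": [0,0,62],"angular": [0,0,0]},
  {"dp": [0,0,82],"angular": [0,0,0]},
  {"dp": [0,0,96],"angular": [0,0,0]},
  {"dp": [0,0,103],"angular": [0,0,0]},
  {"dp": [0,0,106],"angular": [0,0,0]},
  {"dp": [0,0,106],"angular": [0,0,0]},
])

```text
clock: 2.58
position: [0.531, 0.2357, 0.0446]
eef_rot: [2.057, 2.374, 0.001]
force: [0.1, 0.5, 0.1]
width: 0.0439
finger_force: 0.0
```

Request:
arm_command([
  {"dp": [0,0,0],"angular": [0,0,0]},
  {"dp": [0,0,0],"angular": [0,0,0]},
  {"dp": [0,0,0],"angular": [0,0,0]},
  {"dp": [0,0,0],"angular": [0,0,0]},
], hand=22)

```text
clock: 3.08
position: [0.5309, 0.2355, 0.0444]
eef_rot: [2.057, 2.374, 0.0]
force: [0.5, -0.5, -0.3]
width: 0.0224
finger_force: 0.0
```

Run:
```python
from h import *
T=tool(); print(T, bot.get_state()["width"],bot.get_state()["force"])
im=imaging.camera("wrist")[:,:,::-1].copy()
a=im[140:440,120:520]; s=imaging.camera("scene")[:,:,::-1][190:265,200:300]
cv2.imwrite("pics/w2.png",np.hstack([a,cv2.resize(s,(400,300))]))
```

```text
[[-0.1425  0.9898  0.0001  0.5309]
 [ 0.9898  0.1425  0.      0.2355]
 [ 0.      0.0001 -1.      0.0444]
 [ 0.      0.      0.      1.    ]] 0.022410415821832425 [ 0.4734 -0.4955 -0.3379]
```

View pics/w2.png

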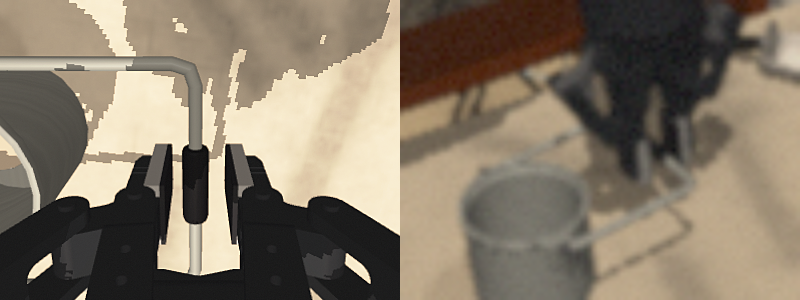

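The sleeve (crop 195,183) sits centred between the pads (158 and 238). I'll close on it.

Request:
arm_command([
  {"dp": [0,0,0],"angular": [0,0,0]},
  {"dp": [0,0,0],"angular": [0,0,0]},
  {"dp": [0,0,0],"angular": [0,0,0]},
  {"dp": [0,0,0],"angular": [0,0,0]},
], hand=0)

```text
clock: 3.68
position: [0.5302, 0.2354, 0.044]
eef_rot: [-2.057, -2.374, 0.001]
force: [-3.2, 0.1, 0.1]
width: 0.0078
finger_force: 58.4
```

Run:
```python
from h import *
s=bot.get_state(); print(s["position"],s["width"],s["force"],s["finger_force"],s["moment"])
T=tool(); np.save("Tg.npy",T)
# arc: tool y = +pot x, tool z = down
for th in np.linspace(0,1.62,19): print(round(th,3), np.round([0,-95*(1-np.cos(th)),-95*np.sin(th)],1))
```

```text
[0.5302 0.2354 0.044 ] 0.007845067207206301 [-3.1841  0.1178  0.1325] 58.411595821380615 [-0.0784  0.6509 -0.0229]
0.0 [ 0. -0. -0.]
0.09 [ 0.  -0.4 -8.5]
0.18 [  0.   -1.5 -17. ]
0.27 [  0.   -3.4 -25.3]
0.36 [  0.   -6.1 -33.5]
0.45 [  0.   -9.5 -41.3]
0.54 [  0.  -13.5 -48.8]
0.63 [  0.  -18.2 -56. ]
0.72 [  0.  -23.6 -62.6]
0.81 [  0.  -29.5 -68.8]
0.9 [  0.  -35.9 -74.4]
0.99 [  0.  -42.9 -79.4]
1.08 [  0.  -50.2 -83.8]
1.17 [  0.  -57.9 -87.5]
1.26 [  0.  -65.9 -90.4]
1.35 [  0.  -74.2 -92.7]
1.44 [  0.  -82.6 -94.2]
1.53 [  0.  -91.1 -94.9]
1.62 [  0.  -99.7 -94.9]
```

Request:
arm_command([
  {"dp": [0,-0.7,-2],"angular": [0,0,0]},
  {"dp": [0,-1.1,-8.5],"angular": [0,0,0]},
  {"dp": [0,-2.2,-17],"angular": [0,0,0]},
  {"dp": [0,-4.1,-25.3],"angular": [0,0,0]},
  {"dp": [0,-6.8,-33.5],"angular": [0,0,0]},
  {"dp": [0,-8.3,-38],"angular": [0,0,0]},
  {"dp": [0,-8.3,-38],"angular": [0,0,0]},
])

```text
clock: 4.55
position: [0.5227, 0.2344, 0.0828]
eef_rot: [2.057, 2.374, 0.001]
force: [-3.0, -0.6, -0.6]
width: 0.0079
finger_force: 58.6
```

Request:
arm_command([
  {"dp": [0,-0.8,0],"angular": [0,0,0]},
  {"dp": [0,-0.8,0],"angular": [0,0,0]},
])

```text
clock: 4.8
position: [0.522, 0.2342, 0.0822]
eef_rot: [2.057, 2.374, 0.0]
force: [-1.4, -1.3, -0.9]
width: 0.0082
finger_force: 58.6
```

Run:
```python
from h import *
s=bot.get_state(); print(s["position"],s["force"],s["moment"])
im=imaging.camera("wrist")[:,:,::-1].copy()
s=imaging.camera("scene")[:,:,::-1][190:265,200:300]
cv2.imwrite("pics/w3.png",np.hstack([im[90:390,60:460],cv2.resize(s,(400,300))]))
```

```text
[0.522  0.2342 0.0822] [-1.4164 -1.2999 -0.8859] [-0.0616  0.3501 -0.0039]
```

View pics/w3.png

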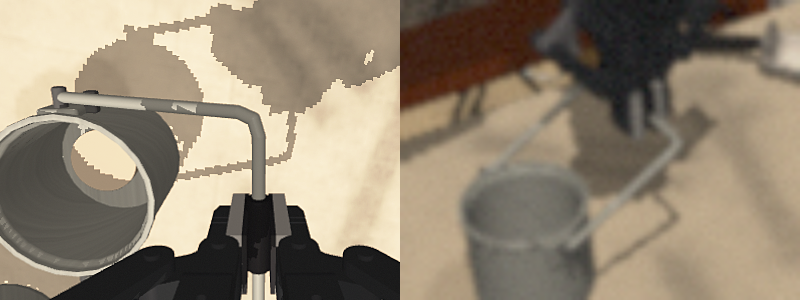

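The bail is rising about the pivots and the pot is still standing. Continuing the arc.

Request:
arm_command([
  {"dp": [0,-1.9,-3.3],"angular": [0,0,0]},
  {"dp": [0,-5.9,-10.8],"angular": [0,0,0]},
  {"dp": [0,-10.6,-18],"angular": [0,0,0]},
  {"dp": [0,-16,-24.6],"angular": [0,0,0]},
  {"dp": [0,-21.9,-30.8],"angular": [0,0,0]},
  {"dp": [0,-28.3,-36.4],"angular": [0,0,0]},
  {"dp": [0,-33,-39.8],"angular": [0,0,0]},
  {"dp": [0,-35.3,-41.4],"angular": [0,0,0]},
  {"dp": [0,-35.3,-41.4],"angular": [0,0,0]},
])

```text
clock: 6.02
position: [0.487, 0.2293, 0.124]
eef_rot: [2.057, 2.374, 0.001]
force: [0.8, -0.6, 1.9]
width: 0.0075
finger_force: 59.0
```

Request:
arm_command([
  {"dp": [0,-2.5,-1.6],"angular": [0,0,0]},
  {"dp": [0,-7.3,-4.4],"angular": [0,0,0]},
  {"dp": [0,-15,-8.1],"angular": [0,0,0]},
  {"dp": [0,-23,-11],"angular": [0,0,0]},
  {"dp": [0,-31.3,-13.3],"angular": [0,0,0]},
  {"dp": [0,-39.7,-14.8],"angular": [0,0,0]},
  {"dp": [0,-48.2,-15.5],"angular": [0,0,0]},
  {"dp": [0,-54,-15.6],"angular": [0,0,0]},
  {"dp": [0,-56.8,-15.5],"angular": [0,0,0]},
  {"dp": [0,-56.8,-15.5],"angular": [0,0,0]},
])

```text
clock: 7.28
position: [0.4304, 0.2212, 0.1392]
eef_rot: [-2.057, -2.374, 0.0]
force: [-0.8, 0.3, 5.2]
width: 0.0081
finger_force: 59.4
```

Run:
```python
from h import *
T=tool(); G=np.load("Tg.npy"); print(G[:3,:3].T@(T[:3,3]-G[:3,3])*1e3)
s=bot.get_state(); print(s["position"],s["force"],s["moment"])
im=imaging.camera("wrist")[:,:,::-1].copy()
s=imaging.camera("scene")[:,:,::-1][165:265,180:314]
cv2.imwrite("pics/w4.png",np.hstack([cv2.resize(im,(400,300)),cv2.resize(s,(400,300))]))
```

```text
[   0.1359 -100.948   -95.0927]
[0.4304 0.2212 0.1392] [-0.7881  0.2752  5.2083] [0.0968 0.2247 0.0046]
```

View pics/w4.png

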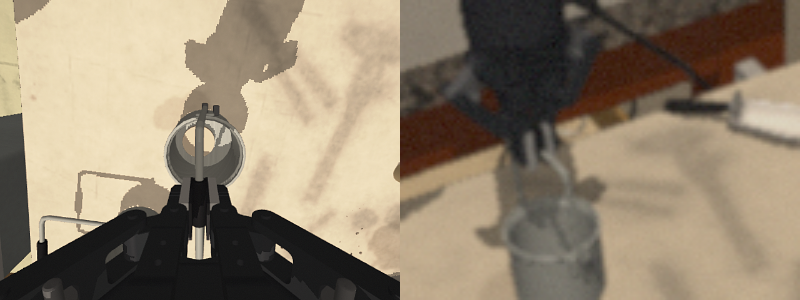

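Request:
arm_command([
  {"dp": [0,0,-2],"angular": [0,0,0]},
  {"dp": [0,0,-5],"angular": [0,0,0]},
  {"dp": [0,0,-8],"angular": [0,0,0]},
  {"dp": [0,0,-12],"angular": [0,0,0]},
  {"dp": [0,0,-18],"angular": [0,0,0]},
  {"dp": [0,0,-26],"angular": [0,0,0]},
  {"dp": [0,0,-35],"angular": [0,0,0]},
  {"dp": [0,0,-44],"angular": [0,0,0]},
  {"dp": [0,0,-53],"angular": [0,0,0]},
  {"dp": [0,0,-62],"angular": [0,0,0]},
])

```text
clock: 8.62
position: [0.4306, 0.2211, 0.2019]
eef_rot: [2.057, 2.374, 0.0]
force: [-0.6, -0.2, -7.1]
width: 0.0079
finger_force: 58.4
```

Request:
arm_command([
  {"dp": [0,0,-9],"angular": [0,0,0]},
  {"dp": [0,0,-18],"angular": [0,0,0]},
  {"dp": [0,0,-27],"angular": [0,0,0]},
  {"dp": [0,0,-36],"angular": [0,0,0]},
  {"dp": [0,0,-44],"angular": [0,0,0]},
  {"dp": [0,0,-50],"angular": [0,0,0]},
  {"dp": [0,0,-53],"angular": [0,0,0]},
  {"dp": [0,0,-55],"angular": [0,0,0]},
  {"dp": [0,0,-55],"angular": [0,0,0]},
  {"dp": [0,0,-55],"angular": [0,0,0]},
])

```text
clock: 9.88
position: [0.4305, 0.221, 0.256]
eef_rot: [-2.057, -2.374, 0.001]
force: [-0.0, 0.1, -6.4]
width: 0.0078
finger_force: 58.5
```

Run:
```python
from h import *
s=bot.get_state(); print(s["position"],s["force"],s["moment"],s["joints"])
plan((.43,-.127,.256),0.0)
```

```text
[0.4305 0.221  0.256 ] [-0.002   0.1182 -6.363 ] [-0.017   0.0244 -0.0116] [ 0.4743  0.0859 -0.2721  1.2133 -0.      1.9022]
dp [-344.4026  -50.0612    0.0304] ang [-0.0004  0.0002  0.143 ] [-0.0003 -0.0006 -2.9986]
```

Run:
```python
from h import *
G=np.array([[.521,-.0955,.221],[.521,-.1564,.222],[.599,-.0966,.219],[.599,-.1597,.219],[.541,-.0955,.2]])
for p in [(.43,-.127,.256),(.45,-.127,.256),(.45,-.05,.256),(.43,-.15,.256),(.44,-.2,.256)]:
    T=np.eye(4);T[:3,:3]=np.array([[0,1,0],[1,0,0],[0,0,-1]]);T[:3,3]=p
    print(p,proj("wrist",G,T).round().tolist())
```

```text
(0.43, -0.127, 0.256) [[503.0, 211.0], [488.0, 324.0], [663.0, 212.0], [632.0, 327.0], [521.0, 203.0]]
(0.45, -0.127, 0.256) [[462.0, 211.0], [450.0, 324.0], [620.0, 212.0], [594.0, 327.0], [484.0, 203.0]]
(0.45, -0.05, 0.256) [[447.0, 349.0], [438.0, 441.0], [589.0, 349.0], [568.0, 443.0], [468.0, 329.0]]
(0.43, -0.15, 0.256) [[510.0, 163.0], [494.0, 284.0], [676.0, 164.0], [642.0, 287.0], [528.0, 159.0]]
(0.44, -0.2, 0.256) [[504.0, 45.0], [486.0, 187.0], [685.0, 46.0], [647.0, 192.0], [524.0, 54.0]]
```

Request:
arm_command([
  {"dp": [-2.1,-0.3,0],"angular": [0,0,0.001]},
  {"dp": [-8.4,-1.2,0],"angular": [0,0,0.0035]},
  {"dp": [-18.8,-2.7,0],"angular": [0,0,0.008]},
  {"dp": [-32.9,-4.8,0],"angular": [0,0,0.014]},
  {"dp": [-50.4,-7.3,0],"angular": [0,0,0.021]},
  {"dp": [-71,-10.3,0],"angular": [0,0,0.029]},
  {"dp": [-94,-13.7,0],"angular": [0,0,0.039]},
  {"dp": [-119,-17.3,0],"angular": [0,0,0.049]},
  {"dp": [-145.3,-21.1,0],"angular": [0,0,0.06]},
  {"dp": [-172.2,-25,0],"angular": [0,0,0.0715]},
])

```text
clock: 11.12
position: [0.4301, 0.0453, 0.2563]
eef_rot: [2.142, 2.298, 0.0]
force: [0.2, 0.9, -6.9]
width: 0.008
finger_force: 58.6
```

Request:
arm_command([
  {"dp": [-27.1,-2,0],"angular": [0,0,0.011]},
  {"dp": [-53.6,-3.9,0],"angular": [0,0,0.022]},
  {"dp": [-78.8,-5.7,0],"angular": [0,0,0.0325]},
  {"dp": [-102,-7.4,0],"angular": [0,0,0.042]},
  {"dp": [-122.7,-8.9,0],"angular": [0,0,0.0505]},
  {"dp": [-140.4,-10.2,0],"angular": [0,0,0.058]},
  {"dp": [-154.6,-11.2,0],"angular": [0,0,0.064]},
  {"dp": [-165,-12,0],"angular": [0,0,0.068]},
  {"dp": [-171.4,-12.4,0],"angular": [0,0,0.0706]},
  {"dp": [-173.5,-12.6,0],"angular": [0,0,0.0715]},
])

```text
clock: 12.38
position: [0.4302, -0.1271, 0.2562]
eef_rot: [-2.222, -2.221, -0.0]
force: [-0.5, 0.6, -7.0]
width: 0.0079
finger_force: 58.5
```

Request:
arm_command([
  {"dp": [0,0,0],"angular": [0,0,0]},
  {"dp": [0,0,0],"angular": [0,0,0]},
  {"dp": [0,0,0],"angular": [0,0,0]},
  {"dp": [0,0,0],"angular": [0,0,0]},
])

```text
clock: 12.88
position: [0.4303, -0.1267, 0.2562]
eef_rot: [2.221, 2.222, 0.0]
force: [-0.7, -0.3, -6.2]
width: 0.0079
finger_force: 58.5
```

Run:
```python
from h import *
T=tool(); np.save("Tw5.npy",T); print(T,bot.get_state()["force"],bot.get_state()["moment"])
w=imaging.camera("wrist")[:,:,::-1].copy(); s=imaging.camera("scene")[:,:,::-1]; t=imaging.camera("top")[:,:,::-1]
cv2.imwrite("pics/w5raw.png",w);cv2.imwrite("pics/s5raw.png",s);cv2.imwrite("pics/t5raw.png",t)
cv2.imwrite("pics/c5.png",np.vstack([np.hstack([cv2.resize(w[150:375,340:640],(400,300)),cv2.resize(t[165:255,320:440],(400,300),interpolation=2)]),
 np.hstack([cv2.resize(s[225:300,265:365],(400,300),interpolation=2),cv2.resize(s[225:315,315:435],(400,300),interpolation=2)])]))
```

```text
[[-0.0004  1.      0.0001  0.4303]
 [ 1.      0.0004  0.     -0.1267]
 [ 0.      0.0001 -1.      0.2562]
 [ 0.      0.      0.      1.    ]] [-0.6664 -0.2802 -6.2034] [-0.0784 -0.0082 -0.037 ]
```

View pics/c5.png

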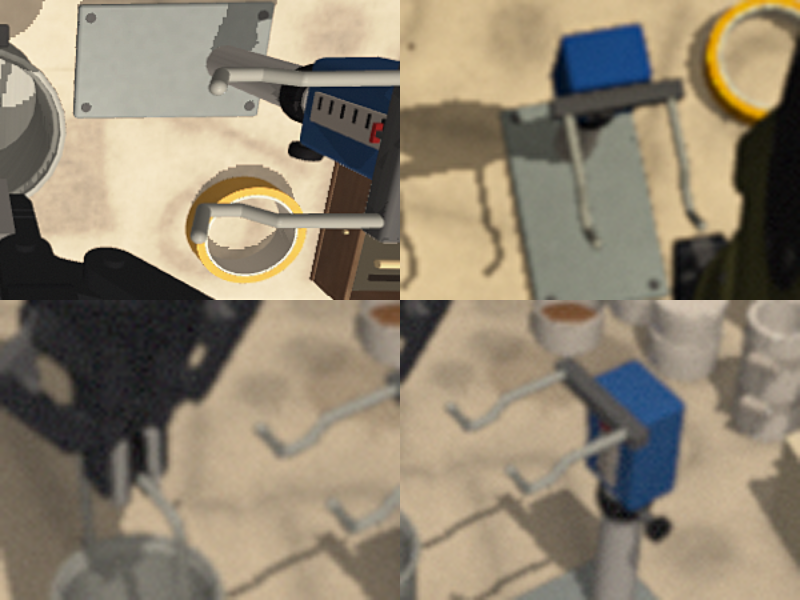

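Run:
```python
from h import *
T=np.load("Tw5.npy")
for n,w,t,s in [("A",(504.3,216),(378.2,237.9),(331.25,258.75)),("B",(490.8,328.5),(409.7,232.8),(348.25,277.5))]:
    W,P,S=ray("wrist",w,T),ray("top",t),ray("scene",s)
    for l,r in (("wts",[W,P,S]),("ws",[W,S]),("wt",[W,P]),("ts",[P,S])):
        x,e=tri(r); print(n,l,x,round(e,4))
# hypotheses: predict trough-end corners & tips for stand (x0,y0,yaw,h)
from scipy.optimize import least_squares
obs=[("wrist",-20,30,22,(504.3,216)),("wrist",-20,-30,22,(490.8,328.5)),("top",-20,30,22,(378.2,237.9)),("top",-20,-30,22,(409.7,232.8)),
("scene",-20,30,22,(331.25,258.75)),("scene",-20,-30,22,(348.25,277.5)),("scene",-10,30,0,(337.5,263)),("scene",-10,-30,0,(353,281.75))]
def pt(p,x,y,z):
    c,s=np.cos(p[2]),np.sin(p[2]); x/=1e3;y/=1e3
    return np.array([p[0]+c*x-s*y,p[1]+s*x+c*y,p[3]+z/1e3])
def f(p): return np.concatenate([(proj(n,pt(p,x,y,z),T if n=="wrist" else None)[0]-uv)*(.5 if n=="wrist" else 1) for n,x,y,z,uv in obs])
r=least_squares(f,[.541,-.127,0,.2]); print(r.x); print(r.fun.reshape(-1,2))
```

```text
A wts [ 0.5216 -0.0971  0.2194] 0.0017
A ws [ 0.5214 -0.0976  0.2198] 0.0015
A wt [ 0.5203 -0.0961  0.2256] 0.0004
A ts [ 0.5213 -0.0966  0.218 ] 0.0005
B wts [ 0.521  -0.1572  0.2219] 0.0024
B ws [ 0.5205 -0.158   0.2224] 0.0023
B wt [ 0.52   -0.1549  0.2286] 0.0002
B ts [ 0.5209 -0.1563  0.2192] 0.0011
[ 0.5416 -0.1273  0.0012  0.2008]
[[-0.1067  0.1704]
 [-1.0573 -0.9632]
 [ 0.5962 -0.4515]
 [ 0.6563 -0.2951]
 [ 0.6134 -1.7669]
 [ 1.2557 -1.4004]
 [-1.3833  0.5523]
 [ 0.5929  0.8181]]
```

Request:
arm_command([
  {"dp": [0,2.7,0],"angular": [0,0,0]},
  {"dp": [0,10.6,0],"angular": [0,0,0]},
  {"dp": [0,22.9,0],"angular": [0,0,0]},
  {"dp": [0,38.4,0],"angular": [0,0,0]},
  {"dp": [0,55.5,0],"angular": [0,0,0]},
  {"dp": [0,72.6,0],"angular": [0,0,0]},
  {"dp": [0,88.1,0],"angular": [0,0,0]},
  {"dp": [0,100.4,0],"angular": [0,0,0]},
  {"dp": [0,108.3,0],"angular": [0,0,0]},
  {"dp": [0,111,0],"angular": [0,0,0]},
])

```text
clock: 14.28
position: [0.5416, -0.1268, 0.2561]
eef_rot: [-2.221, -2.221, 0.0]
force: [0.5, 1.0, -6.6]
width: 0.0078
finger_force: 58.4
```

Request:
arm_command([
  {"dp": [0,0,0],"angular": [0,0,0]},
  {"dp": [0,0,0],"angular": [0,0,0]},
  {"dp": [0,0,0],"angular": [0,0,0]},
  {"dp": [0,0,0],"angular": [0,0,0]},
])

```text
clock: 14.78
position: [0.5411, -0.1269, 0.2563]
eef_rot: [2.221, 2.221, 0.0]
force: [-0.2, -0.7, -6.7]
width: 0.0074
finger_force: 58.5
```

Run:
```python
from h import *
T=tool(); np.save("Tw6.npy",T); print(T[:3,3],bot.get_state()["force"],bot.get_state()["moment"])
w=imaging.camera("wrist")[:,:,::-1].copy(); s=imaging.camera("scene")[:,:,::-1]
cv2.imwrite("pics/c6.png",np.hstack([cv2.resize(w,(400,300)),cv2.resize(s[210:300,300:420],(400,300),interpolation=2)]))
```

```text
[ 0.5411 -0.1269  0.2563] [-0.1669 -0.7294 -6.7105] [-0.0516  0.0867 -0.0281]
```

View pics/c6.png

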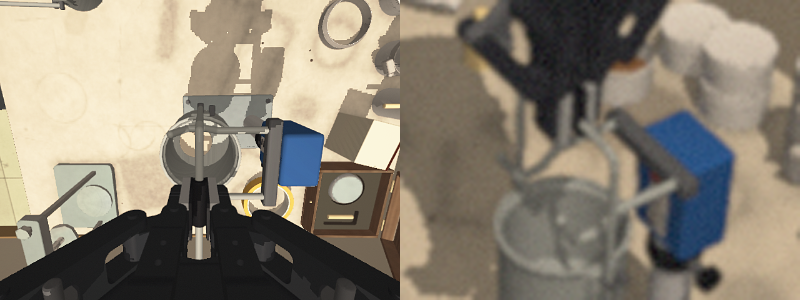

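Both hooks pass through the bail beneath the bar, with the pot hanging level. Lowering now, by feel.

Request:
arm_command([
  {"dp": [0,0,2],"angular": [0,0,0]},
  {"dp": [0,0,7],"angular": [0,0,0]},
  {"dp": [0,0,14],"angular": [0,0,0]},
  {"dp": [0,0,22],"angular": [0,0,0]},
  {"dp": [0,0,30],"angular": [0,0,0]},
  {"dp": [0,0,38],"angular": [0,0,0]},
  {"dp": [0,0,45],"angular": [0,0,0]},
  {"dp": [0,0,50],"angular": [0,0,0]},
  {"dp": [0,0,53],"angular": [0,0,0]},
  {"dp": [0,0,54],"angular": [0,0,0]},
])

```text
clock: 16.12
position: [0.5413, -0.1268, 0.2021]
eef_rot: [-2.221, -2.221, 0.0]
force: [-1.1, -0.2, -6.3]
width: 0.0079
finger_force: 58.5
```

Request:
arm_command([
  {"dp": [0,0,1],"angular": [0,0,0]},
  {"dp": [0,0,2],"angular": [0,0,0]},
  {"dp": [0,0,3],"angular": [0,0,0]},
  {"dp": [0,0,4],"angular": [0,0,0]},
  {"dp": [0,0,4],"angular": [0,0,0]},
])

```text
clock: 16.75
position: [0.5412, -0.1268, 0.1981]
eef_rot: [-2.221, -2.221, 0.0]
force: [0.1, 0.2, -6.8]
width: 0.0077
finger_force: 58.5
```

Request:
arm_command([
  {"dp": [0,0,1],"angular": [0,0,0]},
  {"dp": [0,0,2],"angular": [0,0,0]},
  {"dp": [0,0,3],"angular": [0,0,0]},
  {"dp": [0,0,4],"angular": [0,0,0]},
  {"dp": [0,0,4],"angular": [0,0,0]},
])

```text
clock: 17.38
position: [0.5412, -0.1268, 0.1941]
eef_rot: [-2.221, -2.221, 0.0]
force: [-0.6, 0.2, -6.7]
width: 0.0076
finger_force: 58.5
```

Request:
arm_command([
  {"dp": [0,0,1],"angular": [0,0,0]},
  {"dp": [0,0,2],"angular": [0,0,0]},
  {"dp": [0,0,2],"angular": [0,0,0]},
])

```text
clock: 17.75
position: [0.5411, -0.1268, 0.1921]
eef_rot: [-2.221, -2.221, 0.0]
force: [0.4, 0.6, -5.7]
width: 0.0078
finger_force: 58.5
```

Request:
arm_command([
  {"dp": [0,0,1],"angular": [0,0,0]},
  {"dp": [0,0,2],"angular": [0,0,0]},
  {"dp": [0,0,2],"angular": [0,0,0]},
])

```text
clock: 18.12
position: [0.5413, -0.1269, 0.1902]
eef_rot: [2.221, 2.221, 0.0]
force: [0.6, 0.8, -5.0]
width: 0.0078
finger_force: 58.6
```

Request:
arm_command([
  {"dp": [0,0,0.5],"angular": [0,0,0]},
  {"dp": [0,0,1],"angular": [0,0,0]},
  {"dp": [0,0,1],"angular": [0,0,0]},
  {"dp": [0,0,1],"angular": [0,0,0]},
])

```text
clock: 18.62
position: [0.5413, -0.1269, 0.1894]
eef_rot: [2.221, 2.221, 0.0]
force: [-0.9, -0.4, -3.9]
width: 0.0081
finger_force: 58.8
```

Run:
```python
from h import *
s=bot.get_state();print(s["position"],s["force"],s["moment"])
```

```text
[ 0.5413 -0.1269  0.1894] [-0.8636 -0.4039 -3.8802] [0.0212 0.1363 0.0009]
```

Request:
arm_command([
  {"dp": [0,0,0.5],"angular": [0,0,0]},
  {"dp": [0,0,1],"angular": [0,0,0]},
  {"dp": [0,0,1],"angular": [0,0,0]},
  {"dp": [0,0,1],"angular": [0,0,0]},
])

```text
clock: 19.12
position: [0.5414, -0.1269, 0.1884]
eef_rot: [2.221, 2.221, 0.0]
force: [-1.6, 0.1, -1.8]
width: 0.0078
finger_force: 59.1
```

Request:
arm_command([
  {"dp": [0,0,0.3],"angular": [0,0,0]},
  {"dp": [0,0,0.7],"angular": [0,0,0]},
  {"dp": [0,0,0.7],"angular": [0,0,0]},
  {"dp": [0,0,0.7],"angular": [0,0,0]},
])

```text
clock: 19.62
position: [0.5414, -0.1269, 0.1876]
eef_rot: [2.221, 2.221, 0.0]
force: [-0.5, 0.4, 0.6]
width: 0.0077
finger_force: 59.3
```

Request:
arm_command([
  {"dp": [0,0,0],"angular": [0,0,0]},
  {"dp": [0,0,0],"angular": [0,0,0]},
  {"dp": [0,0,0],"angular": [0,0,0]},
], hand=14)

```text
clock: 20.0
position: [0.5414, -0.1269, 0.1876]
eef_rot: [2.221, 2.221, 0.0]
force: [-0.4, -0.5, 0.0]
width: 0.0141
finger_force: 0.0
```

Request:
arm_command([
  {"dp": [0,0,0],"angular": [0,0,0]},
  {"dp": [0,0,0],"angular": [0,0,0]},
  {"dp": [0,0,0],"angular": [0,0,0]},
  {"dp": [0,0,0],"angular": [0,0,0]},
], hand=40)

```text
clock: 20.5
position: [0.5413, -0.1268, 0.1875]
eef_rot: [2.221, 2.221, 0.0]
force: [-0.0, 0.5, -0.2]
width: 0.0401
finger_force: 0.0
```

Run:
```python
from h import *
s=bot.get_state();print(s["position"],s["force"],s["moment"],s["width"])
w=imaging.camera("wrist")[:,:,::-1].copy(); s=imaging.camera("scene")[:,:,::-1]
cv2.imwrite("pics/c7.png",np.hstack([w[150:450,180:580],cv2.resize(s[225:315,300:420],(400,300),interpolation=2)]))
```

```text
[ 0.5413 -0.1268  0.1875] [-0.0428  0.4636 -0.1783] [-0.0163 -0.0161  0.0149] 0.040106779481807055
```

View pics/c7.png

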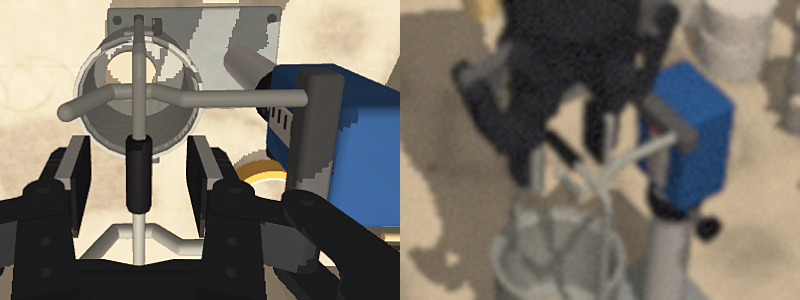

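The bar (crop x≈138) lies in both troughs and the fingers are clear of it. Retreating straight up.

Request:
arm_command([
  {"dp": [0,0,-2],"angular": [0,0,0]},
  {"dp": [0,0,-7],"angular": [0,0,0]},
  {"dp": [0,0,-15],"angular": [0,0,0]},
  {"dp": [0,0,-26],"angular": [0,0,0]},
  {"dp": [0,0,-40],"angular": [0,0,0]},
  {"dp": [0,0,-55],"angular": [0,0,0]},
  {"dp": [0,0,-70],"angular": [0,0,0]},
  {"dp": [0,0,-85],"angular": [0,0,0]},
  {"dp": [0,0,-95],"angular": [0,0,0]},
  {"dp": [0,0,-100],"angular": [0,0,0]},
])

```text
clock: 21.85
position: [0.5415, -0.1269, 0.2882]
eef_rot: [2.221, 2.221, 0.001]
force: [-0.3, -0.1, 0.4]
width: 0.0401
finger_force: 0.0
```

Request:
arm_command([
  {"dp": [0,0,0],"angular": [0,0,0]},
  {"dp": [0,0,0],"angular": [0,0,0]},
  {"dp": [0,0,0],"angular": [0,0,0]},
  {"dp": [0,0,0],"angular": [0,0,0]},
  {"dp": [0,0,0],"angular": [0,0,0]},
  {"dp": [0,0,0],"angular": [0,0,0]},
  {"dp": [0,0,0],"angular": [0,0,0]},
  {"dp": [0,0,0],"angular": [0,0,0]},
])

```text
clock: 22.85
position: [0.5413, -0.1268, 0.2875]
eef_rot: [2.221, 2.221, 0.0]
force: [0.8, -0.3, 0.5]
width: 0.0398
finger_force: 0.0
```

Run:
```python
from h import *
w=imaging.camera("wrist")[:,:,::-1].copy(); s=imaging.camera("scene")[:,:,::-1].copy()
s2=imaging.camera("scene")[:,:,::-1]; print(np.abs(s.astype(int)-s2)[225:330,300:420].mean())
cv2.imwrite("pics/c8.png",np.hstack([cv2.resize(w,(400,300)),cv2.resize(s[225:345,290:450],(400,300),interpolation=2)]))
```

```text
2.227910052910053
```

View pics/c8.png

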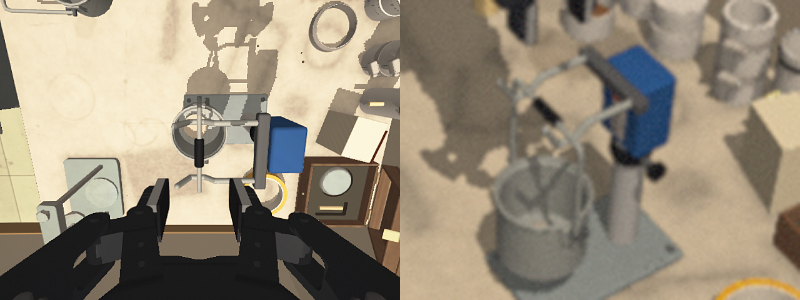

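The pot hangs level in both hooks and the gripper is well clear. I'll wait a moment longer for any swing to die out, then hand in.

Request:
arm_command([
  {"dp": [0,0,0],"angular": [0,0,0]},
  {"dp": [0,0,0],"angular": [0,0,0]},
  {"dp": [0,0,0],"angular": [0,0,0]},
  {"dp": [0,0,0],"angular": [0,0,0]},
  {"dp": [0,0,0],"angular": [0,0,0]},
  {"dp": [0,0,0],"angular": [0,0,0]},
  {"dp": [0,0,0],"angular": [0,0,0]},
  {"dp": [0,0,0],"angular": [0,0,0]},
  {"dp": [0,0,0],"angular": [0,0,0]},
  {"dp": [0,0,0],"angular": [0,0,0]},
])

```text
clock: 24.25
position: [0.5412, -0.1268, 0.2875]
eef_rot: [-2.221, -2.221, 0.0]
force: [-0.5, 0.1, -0.4]
width: 0.0403
finger_force: 0.0
```

```bash
python3 -c "
from cell import order
print(order.close_job())"
```

```text
the job is handed in; nothing more can be done
None
```

The job is handed in at about 24 s: the pot hangs level by its bail in both balance hooks, let go only once they carried its full weight of about 6.5 N; the stone stayed in it on the way, and the arm is clear.

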